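# Shut and pin the ice-ball mould, then hold it squeezed

## Robot

A 7-joint arm with a two-finger parallel gripper is mounted at the origin on the work surface. World frame = base frame: x ahead of the robot, y to its left, z up, the work surface at z = 0. Lengths are in m, angles in rad, forces in N, time in s.
With the tool pointing down it reaches from about 0.35 to 0.9 m from the base axis. Payload 7.2 kg.
Tool frame: the origin (TCP) lies midway between the tips of the shut fingers; the grasp point (between the pads) lies 19 mm behind it (bot.tcp_to_grasp is the distance from the TCP to the grasp point, in m); z points along the fingers, y is the direction in which the jaws open and shut (so a half turn about z gives the same grasp; the last joint's range is limited). The gripper opens to 88 mm and grips with 3 to 60 N. Pads are 20 mm wide; open, the fingers measure 115 mm over their backs; the gripper's body (75 mm by 178 mm) begins 61 mm behind the grasp point.
Start: joints at [-1.182, 0.411, -0.013, 1.596, 0.006, 1.134, -0.082], TCP at [0.276, 0.561, 0.223] pointing down, gripper open.
Joint ranges: [-2.95, 2.95], [-0.29, 1.99], [-1.47, 1.44], [0.14, 2.54], [-1.03, 4.17], [0.13, 1.85], [-2.86, 2.86]. Speed limits (rad/s): [2.39, 2.39, 3.01, 3.01, 3.14, 3.14, 3.14].

## Interface

Orientations are given as [roll, pitch, yaw] about the fixed x, y, z axes, in that order (R = Rz(yaw) Ry(pitch) Rx(roll)).
In Python, from station import telemetry, capture, bot, look_for, place_of gives the robot as it stands.
- The arm moves only by the tool jog_arm, never from a script. Its argument "motion" is a list of rows, each a list of 7 numbers: the turn, a rotation vector about the tool's x, y, z in rad, then the shift along the tool's x, y, z in m, then the closure in counts, from 0 (fully open) to 255 (shut). A call has 1 to 5 rows; each row shifts and turns the pose as measured when the row begins, along the tool's axes as they then stand; what a row does not reach is not made up. A row lasts 1/12 s, in which the tool goes at most 41.7 mm and 7.16 degrees, less where a joint would pass 70% of its speed; a pose out of reach is approached as far as the arm can. A call is refused whole if a number of a shift passes 0.0417 or a number of a turn 0.125, either way. A call with a gripper value outside its range is refused whole. The fingers move at their own pace and stop on an object; "force" is the grip in N (left out, the last holds). Time passes only in rows, so rows that do not move let the fingers close. It gives the time, the measured TCP pose, the force and the opening at its end, in the units of the state.
- telemetry.read_state(): the state, without advancing time (a new reading comes with each control period).
- capture(name): name is "side" or "top" or "wrist"; returns a dict with "color" (480x640x3 uint8, red, green, blue), "intrinsics" (3x3 intrinsics, pixels), "dist_coeffs" ([k1, k2, p1, p2, k3] as OpenCV has them; the pictures are not rectified), "pose" (4x4, takes a point from camera to world coordinates); the wrist camera has in their place "tool_from_camera" (4x4, takes a point from camera to tool coordinates, whose origin is the TCP and whose axes are the flange's). Camera axes: x right, y down, z forward; pixel columns grow to the right and rows downward; lengths in m; the calibration is good to about 2 mm. A picture is of the moment at which its call begins: read the wrist's pose just before it. There is no depth.
- bot.sign_off(): hands the job in, once; it reports no verdict.
Trained networks look in a picture, given as the dict that the camera call returned (one of the last four; its "shot" number tells which), for a name from the list of things; names that differ only in an ending like _2 or _b are one class to them, and where a whole thing is asked for, a point or a joint stands for the part that bears it (a point fixed in the world has none). Each returns a list of dicts, best first, with "p" (0 to 1); they miss things now and then, are a little off and sometimes report something else, mostly with a low value. They report only what shows in the picture. A call takes as long as a camera call. They do not tell look-alikes from the thing itself.
- look_for(picture, label): "xyz" ([x, y, z] in m, in world coordinates, good to about 4 mm: the middle of the surface that is visible of it).
- place_of(picture, label): "xyz" ([x, y, z] in m, in world coordinates, good to about 4 mm: a listed point, or the origin of a listed thing).
The state is a dict: "clock": time; "qpos": joint angles; "joint_vel": joint speeds; "tau": joint torques, N m; "ee_pos": TCP position; "ee_rot": TCP orientation; "wrist_force": force on the tool from outside, world axes, zero at the start; "moment": the same for the moment, N m; "finger_gap": finger opening in m.
Only numpy, scipy, OpenCV 4.12 (cv2) and the standard library are available. Lean on these libraries where they do the work, as an engineer would, in place of code of your own. Each camera call takes 0.05 s, during which the arm holds its last target.

## Task

Get the ice-ball mould ready on the bar: swing its open half fully shut, take the green-headed pin from the wooden rack and push it all the way down through the two lined-up latch holes (the green latch ear marks the place), until its head sits on the ear. Then pinch the two mould halves together in the gripper, one finger on each half, and finish while still squeezing them shut: do not let go at the end. Leave the other pins and the bar things where they are.

Things in the scene. Friction and masses are not known exactly. Their poses are not given: they have to be found in the camera images.
- mould: Grey base plate of the two-part ball mould, 200 x 100 x 10 mm, screwed to the counter; origin on the counter under the middle of the mould. z up; x runs along the shut mould from the hinge (upright axis at x = -60 mm, y = 0, pin 110 mm high) to the latch hole (x = +80 mm, y = 0). The halves meet at y = 0.
- fixed_half: Fixed half, aluminium, origin and axes of the base plate: upright flange plate 8 mm thick (y -8 to 0 mm), x -50 to +65, z 12 to 105 mm, with a dome of 60 mm diameter bulging to y = -38 mm, centred at x = 0, z = 52 mm; above z = 82 mm the flange is clear of the dome. A plain latch ear 32 x 32 mm (z 30 to 50 mm) sits at its end.
- swing_half: Swinging half, the fixed half's mirror image: flange plate 8 mm thick (own y 0 to +8 mm), x -50 to +65, z 12 to 105 mm, dome out to y = +38 mm. Its green latch ear, 32 x 32 mm (z 51 to 71, hole at x = 80, y = 0), lies over the fixed ear when shut. Its frame is the mould's when shut and turns about the hinge axis (x = -60, y = 0). Shut, both flanges are 16 mm thick together.
- leaf (a joint): Angle of the swinging half about the upright hinge, rad: 0 = fully shut (a solid stop), growing as it opens towards the mould's +y; up to 1.5. No spring; the hinge is a little stiff (0.12 N m), so the half stays where it is left.
- latch_hole (a point): Centre of the latch hole of the shut mould, on the upper face of the green ear, 71 mm above the counter; z up. The holes of both ears are 13 mm wide and go through (open below down to the base plate, 61 mm deep).
- swing_top (a point): Point on the top edge of the swinging flange (middle of its thickness), 100 mm from the hinge axis and 105 mm above the counter: a good place to push the half shut.
- flange_top (a point): Middle of the shut mould's top edge, on the parting plane above the domes, 105 mm above the counter: the two flanges can be pinched here from above, closing along the mould's y.
- rack: Dark wooden pin rack, 190 (x) x 50 (y) x 58 mm high, fixed, origin on the counter under its centre; three pin places 65 mm apart along its x. A pin stands in each, hanging upright by its head on the rack's upper face. Which pin is where varies.
- green_pin_head (a point): Centre of the right pin's green head: a 26 mm wide collar 3 mm thick under a grip 20 mm wide, 30 mm high; 33 mm in all, 16.5 mm below and above this point. Below it a steel shank 10 mm thick, 50 mm long, tip tapered (5 mm at the end, over 6 mm), 66.5 mm below this point. z along the pin, up. About 60 g. Home, this point is 16.5 mm above the latch hole point.
- orange_pin_head (a point): Same for the orange-headed pin (shank 12 mm): not wanted, stays in the rack.
- blue_pin_head (a point): Same for the blue-headed pin (shank 8 mm): not wanted, stays in the rack.
- tumbler: Amber glass, 72 mm wide, 85 mm high, origin under its foot; leave alone.
- jigger: Copper double measure, 44 mm wide, 85 mm high, origin under its foot; leave alone.
- clay_bowl: Terracotta bowl, 84 mm wide, 55 mm high, origin under its foot; leave alone.
- coasters: Stack of cork coasters, 90 mm wide, 22 mm high, origin under it; leave alone.
- syrup: Green glass bottle, 64 mm wide, 200 mm high, origin under it; leave alone.
- shaker: Steel shaker, 80 mm wide, 180 mm high, origin under it; leave alone.
There are look-alikes about, which are no part of the job. What is shaped like the mould but pink or purple is not meant.

How it is judged:
By the outcome, as a careful person would: the job done as asked, in the order asked, and still so for the second after the job is handed in, while the arm keeps its last pose, push and grip.
It also fails if it takes over 61 s, if anything falls off the work surface, if the arm or the gripper's body presses on something with over 40 N, if the wrist force passes 120 N, or if a joint passes its speed limit or range.

## Working session

There is one attempt and no reset: what is moved stays moved. The work goes in short steps, Python scripts to look and compute and a tool call to move; the robot and the scene stay as the last step left them, time stands still between calls to the robot, and variables do not carry over. Pictures are saved under pics/ and viewed, and the job is handed in when it is done.

Besides the shell and the picture viewer there is one more tool, called after "Request:" as a command line: name --pt "numbers of a row" for each row, then --argument value for the rest. jog_arm: Moves the arm, as the interface text tells. Its arguments: {"type":"object","properties":{"motion":{"type":"array","items":{"type":"array","items":{"type":"number"}}},"force":{"type":"number"}},"required":["motion"]}

```bash
ls; mkdir -p pics
python3 - <<'E'
from station import telemetry, capture, bot, look_for, place_of
import cv2
print(telemetry.read_state())
for n in ["side","top"]:
    p=capture(n); cv2.imwrite(f"pics/{n}0.png",p["color"][:,:,::-1])
    for l in ["mould","latch_hole","swing_top","flange_top","rack","green_pin_head","orange_pin_head","blue_pin_head","leaf"]:
        try:
            r=place_of(p,l); print(n,l,[( [round(v,3) for v in d["xyz"]],round(d["p"],2)) for d in r[:3]])
        except Exception as e: print(n,l,e)
E
```

```text
pics
{'clock': 0.0, 'qpos': array([-1.18219501,  0.41191366, -0.01273698,  1.59701729,  0.00561851,
        1.13427805, -0.08221988]), 'joint_vel': array([ 3.10219982e-05, -8.83652502e-04,  9.13898026e-04, -5.24339126e-04,
       -5.79911761e-04, -7.64638741e-04, -3.36930617e-04]), 'tau': array([ 1.44975779e-04, -5.87964785e+01,  6.42249696e-01, -2.91067082e+01,
       -5.36816823e-02,  1.85144856e-02,  1.53629412e-04]), 'ee_pos': array([0.27548819, 0.56046491, 0.22181132]), 'ee_rot': array([-3.14001656e+00,  1.18420996e-04,  2.68482677e+00]), 'wrist_force': array([-0.15588339, -0.76925498, -0.06889141]), 'moment': array([ 0.01233057,  0.03536805, -0.00348467]), 'finger_gap': 0.08778586003532637}
side mould [([0.581, -0.053, -0.004], 0.71), ([0.512, -0.021, 0.071], 0.47)]
side latch_hole [([0.513, -0.022, 0.072], 0.95), ([0.525, 0.22, 0.067], 0.74), ([0.209, 0.246, 0.075], 0.65)]
side swing_top [([0.256, 0.232, 0.109], 0.76), ([0.548, -0.113, 0.107], 0.6)]
side flange_top [([0.587, -0.055, 0.108], 0.94)]
side rack [([0.523, 0.218, -0.002], 0.61)]
side green_pin_head [([0.584, -0.095,
[... 430 characters left out ...]
e [([0.239, -0.124, 0.07], 0.83), ([0.213, 0.247, 0.07], 0.71), ([0.515, -0.021, 0.068], 0.63)]
top swing_top [([0.275, -0.153, 0.106], 0.95), ([0.257, 0.233, 0.105], 0.63), ([0.545, -0.116, 0.113], 0.58)]
top flange_top [([0.585, -0.055, 0.105], 0.98), ([0.306, -0.174, 0.105], 0.98), ([0.288, 0.228, 0.104], 0.84)]
top rack [([0.529, 0.219, 0.003], 0.8)]
top green_pin_head [([0.465, 0.244, 0.072], 0.48)]
top orange_pin_head [([0.524, 0.221, 0.071], 0.57)]
top blue_pin_head [([0.585, 0.201, 0.076], 0.56)]
top leaf it knows: blue_pin_head, clay_bowl, coasters, fixed_half, flange_top, green_pin_head, jigger, latch_hole, mould, orange_pin_head, rack, shaker, swing_half, swing_top, syrup, tumbler
```

View pics/side0.png

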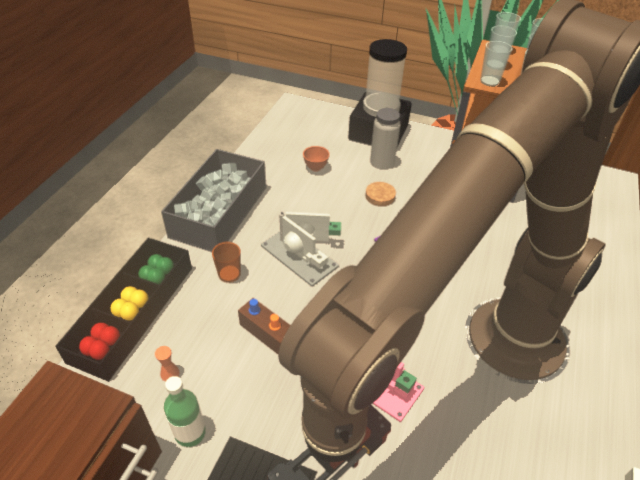

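View pics/top0.png

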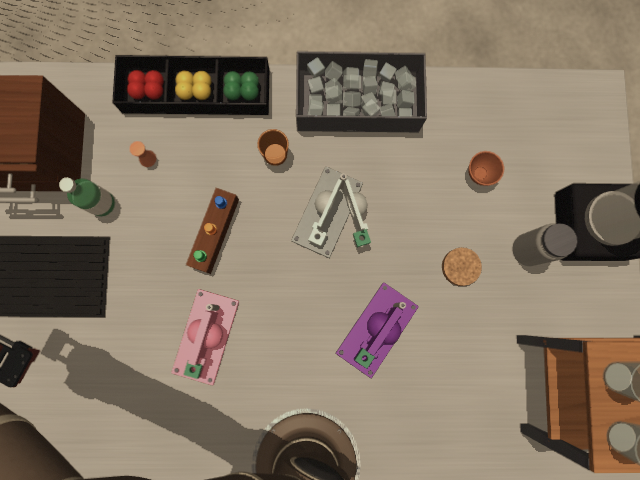

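```bash
cat > h.py <<'E'
import numpy as np, cv2
from station import telemetry, capture, bot, look_for, place_of
from scipy.spatial.transform import Rotation as R
def st():
    s=telemetry.read_state(); return s, np.array(s["ee_pos"]), R.from_euler('xyz',s["ee_rot"])
def goto(p,yaw):
    s,e,r=st()
    d=r.inv().apply(np.array(p)-e)
    w=(r.inv()*R.from_euler('xyz',[np.pi,0,yaw])).as_rotvec()
    print("t",round(s["clock"],2),"pos",e.round(4),"rot",np.round(s["ee_rot"],3),"F",np.round(s["wrist_force"],1),"gap",round(s["finger_gap"],4))
    print("turn",w.round(3),"shift",d.round(4))
def wrist(name,labels=()):
    s,e,r=st(); p=capture("wrist")
    T=np.eye(4);T[:3,:3]=r.as_matrix();T[:3,3]=e
    W=T@p["tool_from_camera"]
    cv2.imwrite(f"pics/{name}.png",p["color"][:,:,::-1])
    for l in labels:
        print(l,[([round(float(v),4) for v in d["xyz"]],round(d["p"],2)) for d in place_of(p,l)[:3]])
    return p,W
def ray(p,W,uv,z):
    u=cv2.undistortPoints(np.array([[uv]],float),p["intrinsics"],np.array(p["dist_coeffs"],float))[0,0]
    d=W[:3,:3]@np.array([u[0],u[1],1]); o=W[:3,3]
    return o+d*(z-o[2])/d[2]
E
python3 - <<'E'
from h import *
goto([0.45,0.23,0.24],2.74)
p=capture("wrist");print(p["tool_from_camera"],p["intrinsics"])
E
```

```text
t 0.9 pos [0.2757 0.5609 0.2227] rot [ 3.142 -0.     2.685] F [-0.7  0.7  0.7] gap 0.0883
turn [ 0.    -0.    -0.055] shift [-0.3024 -0.2201 -0.0173]
[[ 6.85406492e-04 -9.69390800e-01 -2.45521907e-01  6.72433251e-02]
 [ 9.99999667e-01  5.55414679e-04  5.98693552e-04 -1.02395160e-03]
 [-4.44001550e-04 -2.45522236e-01  9.69390857e-01 -1.63222388e-01]
 [ 0.00000000e+00  0.00000000e+00  0.00000000e+00  1.00000000e+00]] [[382.33650061   0.         319.95949798]
 [  0.         382.33650061 241.79411259]
 [  0.           0.           1.        ]]
```

Request:
jog_arm --pt "0 0 0 -0.032 -0.0235 -0.002 0" --pt "0 0 0 -0.032 -0.0235 -0.002 0" --pt "0 0 0 -0.032 -0.0235 -0.002 0" --pt "0 0 0 -0.032 -0.0235 -0.002 0" --pt "0 0 0 -0.032 -0.0235 -0.002 0"

```text
clock: 1.37
ee_pos: [0.3632, 0.3881, 0.2304]
ee_rot: [3.141, -0.005, 2.702]
wrist_force: [0.8, 0.6, 0.4]
finger_gap: 0.0882
```

Request:
jog_arm --pt "0 0 0 -0.032 -0.0235 -0.002 0" --pt "0 0 0 -0.032 -0.0235 -0.002 0" --pt "0 0 0 -0.032 -0.0235 -0.002 0" --pt "0 0 0 -0.032 -0.0235 -0.002 0" --pt "0 0 0 0 0 0 0"

```text
clock: 1.78
ee_pos: [0.4454, 0.2336, 0.2399]
ee_rot: [3.139, -0.001, 2.693]
wrist_force: [1.0, 0.6, 0.5]
finger_gap: 0.0877
```

Run:
```python
from h import *
goto([0.45,0.23,0.24],2.74)
p,W=wrist("w1",["rack","green_pin_head","orange_pin_head","blue_pin_head"])
```

```text
t 1.78 pos [0.4454 0.2336 0.2399] rot [ 3.139e+00 -1.000e-03  2.693e+00] F [1.  0.6 0.5] gap 0.0877
turn [ 0.003 -0.001 -0.047] shift [-0.0057 -0.0013 -0.0001]
rack [([0.5268, 0.2206, -0.0021], 0.95)]
green_pin_head [([0.4645, 0.2408, 0.0746], 0.57)]
orange_pin_head [([0.5272, 0.2246, 0.0714], 0.66)]
blue_pin_head []
```

View pics/w1.png

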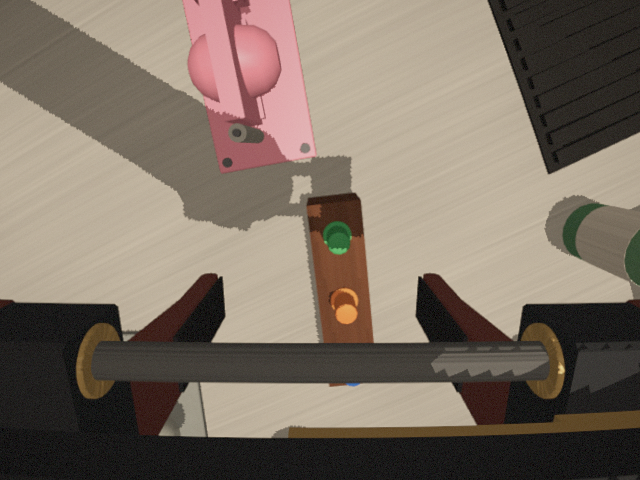

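Run:
```python
from h import *
im=cv2.imread("pics/w1.png"); c=im[180:340,270:410]; cv2.imwrite("pics/w1c.png",cv2.resize(c,None,fx=5,fy=5,interpolation=cv2.INTER_NEAREST)[:600*2])
p,W=wrist("w1b")
for uv,z in [((338,247),.091),((337,235),.061),((346,313),.091)]: print(uv,ray(p,W,uv,z))
goto([0.53,-0.09,0.25],2.71)
```

```text
(338, 247) [0.46092321 0.24999855 0.091     ]
(337, 235) [0.45798878 0.25197194 0.061     ]
(346, 313) [0.5188307  0.23162296 0.091     ]
t 2.08 pos [0.4406 0.243  0.2389] rot [ 3.138 -0.005  2.706] F [-1.1  1.3  0.6] gap 0.0876
turn [ 0.004 -0.005 -0.004] shift [-0.2216 -0.264  -0.0132]
```

View pics/w1c.png

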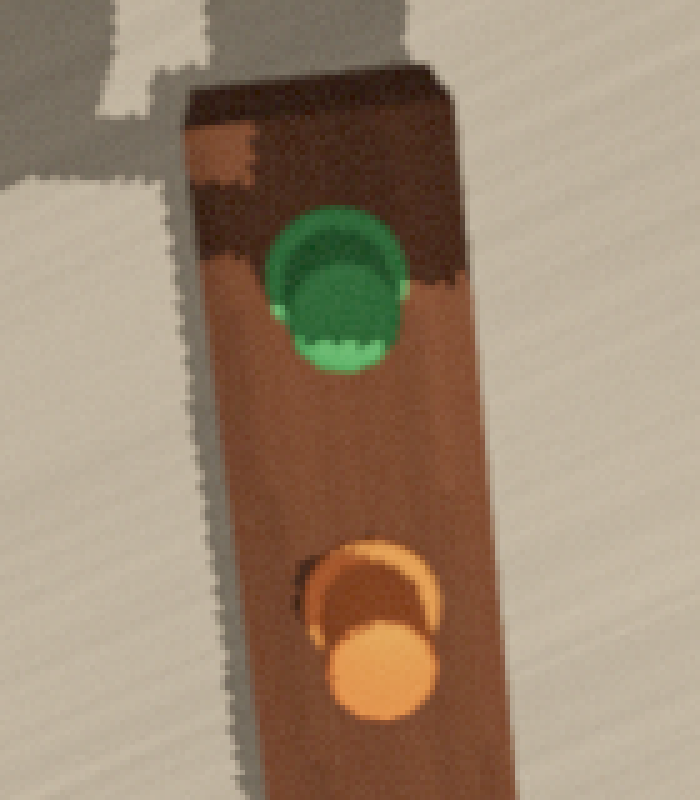

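Run:
```python
from h import *
p,W=wrist("w1d",["green_pin_head","rack","orange_pin_head"])
goto([0.53,-0.09,0.25],2.71)
c=p["color"][:,:,::-1][180:340,270:410]; cv2.imwrite("pics/w1e.png",cv2.resize(c,None,fx=5,fy=5,interpolation=cv2.INTER_NEAREST)[:600])
np.savez("w1.npz",W=W,K=p["intrinsics"],d=p["dist_coeffs"])
hsv=cv2.cvtColor(p["color"],cv2.COLOR_RGB2HSV)
m=cv2.inRange(hsv,(45,90,30),(85,255,255))
n,l,s,c=cv2.connectedComponentsWithStats(m)
for i in range(1,n):
    if s[i,4]>60: print(s[i],c[i])
```

```text
green_pin_head [([0.464, 0.242, 0.074], 0.87)]
rack [([0.5258, 0.2246, -0.0043], 0.86), ([0.4652, 0.2402, 0.0761], 0.63)]
orange_pin_head [([0.5259, 0.2243, 0.0742], 0.79)]
t 2.28 pos [0.4409 0.2424 0.2389] rot [ 3.138 -0.005  2.705] F [ 0.7 -0.1  0.5] gap 0.0881
turn [ 0.003 -0.005 -0.005] shift [-0.2213 -0.2634 -0.0131]
[566 216  23  14  77] [576.25974026 222.33766234]
[316 231  28  34 742] [329.60512129 247.1509434 ]
```

View pics/w1e.png

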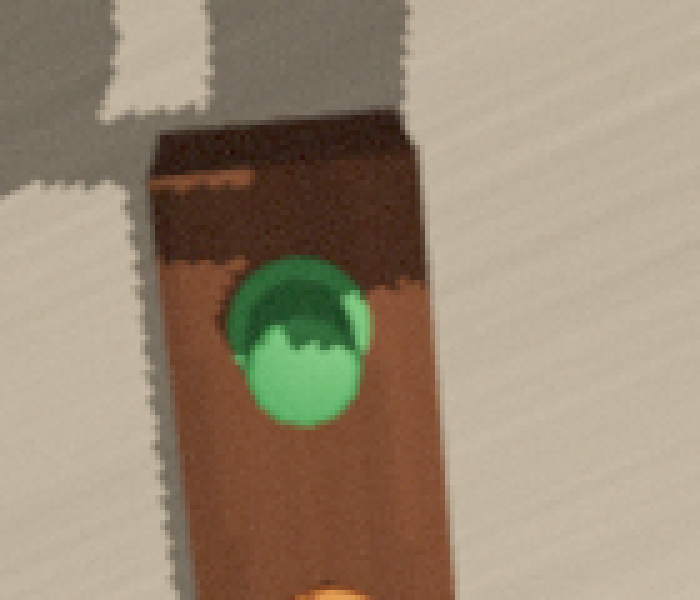

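Run:
```python
from h import *
f=np.load("w1.npz");p=dict(intrinsics=f["K"],dist_coeffs=f["d"])
for uv,z in [((330.8,253.9),.091),((329.8,245.4),.061)]: print(uv,ray(p,f["W"],uv,z))
```

```text
(330.8, 253.9) [0.46368192 0.24207015 0.091     ]
(329.8, 245.4) [0.46397935 0.24196462 0.061     ]
```

Request:
jog_arm --pt "0 0 0 -0.025 -0.03 -0.001 255" --pt "0 0 0 -0.025 -0.03 -0.001 255" --pt "0 0 0 -0.025 -0.03 -0.001 255" --pt "0 0 0 -0.025 -0.03 -0.001 255" --pt "0 0 0 -0.025 -0.03 -0.001 255"

```text
clock: 2.7
ee_pos: [0.4907, 0.0606, 0.2418]
ee_rot: [3.136, -0.007, 2.729]
wrist_force: [1.2, -0.3, -0.9]
finger_gap: 0.0582
```

Request:
jog_arm --pt "0 0 0 -0.025 -0.03 -0.002 255" --pt "0 0 0 -0.025 -0.03 -0.002 255" --pt "0 0 0 -0.012 -0.015 -0.001 255" --pt "0 0 0 0 0 0 255" --pt "0 0 0 0 0 0 255"

```text
clock: 3.12
ee_pos: [0.5193, -0.0452, 0.2466]
ee_rot: [3.138, -0.004, 2.721]
wrist_force: [0.7, 0.3, 0.1]
finger_gap: 0.0244
```

Run:
```python
from h import *
p,W=wrist("w2a")
p,W=wrist("w2",["mould","latch_hole","swing_top","flange_top"])
goto([0.53,-0.09,0.25],2.71)
print(W)
np.savez("w2.npz",W=W,K=p["intrinsics"],d=p["dist_coeffs"])
```

```text
mould [([0.5872, -0.0539, 0.0016], 0.7), ([0.3109, -0.1724, -0.0013], 0.63), ([0.6775, -0.4137, 0.0048], 0.32)]
latch_hole [([0.5117, -0.0228, 0.0682], 0.61)]
swing_top [([0.5454, -0.1159, 0.1052], 0.93), ([0.6773, -0.4156, 0.0037], 0.42)]
flange_top []
t 3.42 pos [ 0.5191 -0.043   0.2467] rot [ 3.137 -0.004  2.726] F [ 0.3  0.4 -0.5] gap 0.0014
turn [ 0.004 -0.004  0.016] shift [-0.029  -0.0386 -0.0036]
[[ 0.40676796  0.88598963  0.22262569  0.45764483]
 [ 0.91352162 -0.39563454 -0.0946127  -0.01916415]
 [ 0.00425254  0.2418588  -0.97030214  0.41012573]
 [ 0.          0.          0.          1.        ]]
```

View pics/w2.png

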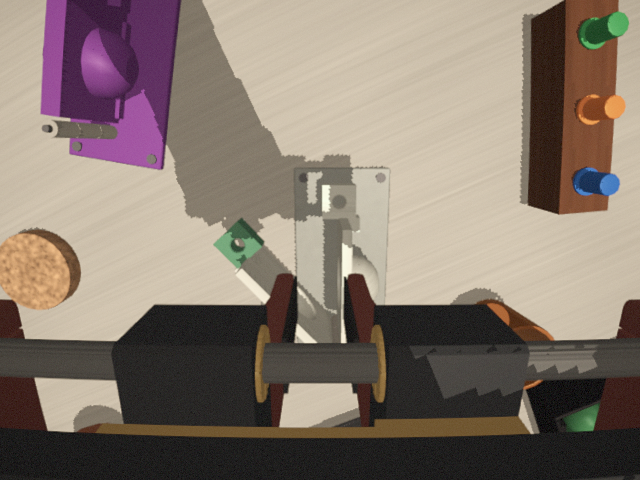

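Run:
```python
import cv2
im=cv2.imread("pics/w2.png"); a=im[155:265,205:405]; cv2.imwrite("pics/w2c.png",cv2.resize(a,None,fx=4,fy=4,interpolation=cv2.INTER_CUBIC))
```

```text
(no output)
```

View pics/w2c.png

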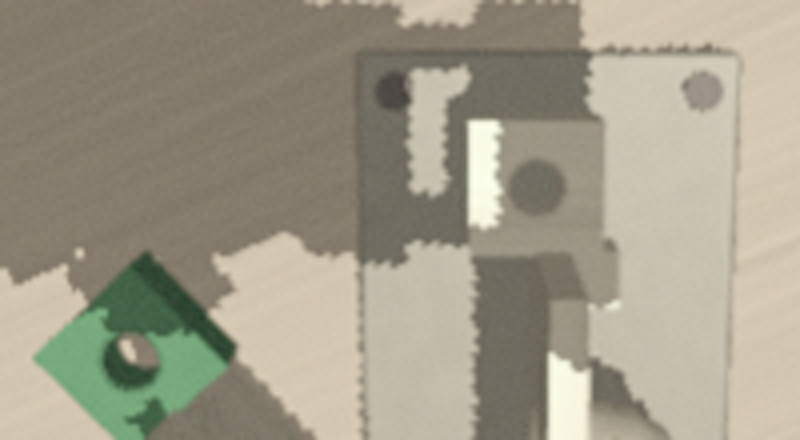

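Run:
```python
from h import *
f=np.load("w2.npz");p=dict(intrinsics=f["K"],dist_coeffs=f["d"]);W=f["W"]
q=lambda u,v,z: ray(p,W,(205+(u+.5)/4-.5,155+(v+.5)/4-.5),z)
h=q(537,187,.05);g=q(131,360,.071)
c=[q(469,120,.05),q(604,121,.05),q(603,255,.05),q(468,254,.05)]
print("hole",h,"earctr",np.mean(c,0),"size",np.linalg.norm(c[1]-c[0]),np.linalg.norm(c[2]-c[1]))
a,b=q(359,52,.01),q(738,55,.01); print("plate edge",np.linalg.norm(a-b),(a+b)/2)
d=(b-a)[:2]; 
s1,s2=q(394,91,.01),q(702,90,.01); ds=(s2-s1)[:2]
for d in (b-a,s2-s1,c[1]-c[0],c[2]-c[3]):  # +y side is 'a' side: y = a-b
    y=-d[:2]/np.linalg.norm(d[:2]); print("yaw",np.arctan2(-y[0],y[1]))
dm=(c[0]-c[3])[:2]; print("yaw x",np.arctan2(dm[1],dm[0]))
yaw=2.72
ex=np.array([np.cos(yaw),np.sin(yaw)])
m=h[:2]-.08*ex; print("mould",m,"from plate",((a+b)/2)[:2]-.1*ex)
hin=m-.06*ex; v=g[:2]-hin; print("hinge",hin,"r",np.linalg.norm(v),"leaf",np.arctan2(v[1],v[0])%(2*np.pi)-yaw)
ey=np.array([-ex[1],ex[0]])
t=m+.02*ex+.118*ey; print("start",t); goto([*t,.20],yaw)
e=m+.02*ex+.0215*ey; print("end",e)
```

```text
hole [ 0.51154416 -0.02188266  0.05      ] earctr [ 0.51170063 -0.02219535  0.05      ] size 0.03166644391217503 0.03193331397409611
plate edge 0.097940263812882 [ 0.48689972 -0.00560414  0.01      ]
yaw 2.716052967315394
yaw 2.7268035339556618
yaw 2.7158352142230573
yaw 2.7147629109056677
yaw x 2.7163237565226503
mould [ 0.58453923 -0.0546198 ] from plate [ 0.57814356 -0.04652555]
hinge [ 0.63928553 -0.07917265] r 0.13921152754699959 leaf 0.7382779446004362
start [ 0.51800319 -0.15410324]
t 3.42 pos [ 0.5191 -0.043   0.2467] rot [ 3.137 -0.004  2.726] F [ 0.3  0.4 -0.5] gap 0.0014
turn [ 0.004 -0.004  0.006] shift [-0.0441 -0.1023  0.0461]
end [ 0.55749236 -0.06605294]
```

Request:
jog_arm --pt "0.004 -0.004 0 -0.0145 -0.034 0.004 255" --pt "0 0 0 -0.0145 -0.034 0.004 255" --pt "0 0 0 -0.0145 -0.034 0.004 255" --pt "0 0 0 0 0 0.03 255" --pt "0 0 0 0 0 0.03 255"

```text
clock: 3.83
ee_pos: [0.5237, -0.1508, 0.1784]
ee_rot: [3.136, 0.012, 2.741]
wrist_force: [0.9, 0.5, -0.5]
finger_gap: 0.0007
```

Run:
```python
from h import *
goto([.518,-.154,.088],2.717)
```

```text
t 3.83 pos [ 0.5237 -0.1508  0.1784] rot [3.136 0.012 2.741] F [ 0.9  0.5 -0.5] gap 0.0007
turn [0.006 0.012 0.024] shift [ 0.0051 -0.0058  0.0903]
```

Request:
jog_arm --pt "0.003 0.008 0.02 0.003 -0.006 0.028 255" --pt "0 0 0 0 0 0.028 255" --pt "0 0 0 0 0 0.025 255" --pt "0 0 0 0 0 0 255"

```text
clock: 4.17
ee_pos: [0.5173, -0.1523, 0.0904]
ee_rot: [3.139, -0.0, 2.724]
wrist_force: [-0.3, 0.2, -0.7]
finger_gap: 0.0003
```

Run:
```python
from h import *
goto([.518,-.154,.088],2.717)
```

```text
t 4.17 pos [ 0.5173 -0.1523  0.0904] rot [ 3.139 -0.     2.724] F [-0.3  0.2 -0.7] gap 0.0003
turn [ 0.003 -0.     0.007] shift [-0.0013 -0.0013  0.0024]
```

Request:
jog_arm --pt "0 0 0 0 0.012 0.001 255" --pt "0 0 0 0 0.012 0.001 255" --pt "0 0 0 0 0.012 0 255" --pt "0 0 0 0 0.012 0 255" --pt "0 0 0 0 0.012 0 255"

```text
clock: 4.58
ee_pos: [0.5409, -0.0944, 0.0916]
ee_rot: [-3.141, -0.004, 2.722]
wrist_force: [-2.3, -1.8, -0.1]
finger_gap: 0.0007
```

Run:
```python
from h import *
goto([.5575,-.066,.088],2.717)
```

```text
t 4.58 pos [ 0.5409 -0.0944  0.0916] rot [-3.141 -0.004  2.722] F [-2.3 -1.8 -0.1] gap 0.0007
turn [-0.001 -0.004  0.005] shift [-0.0036  0.0326  0.0036]
```

Request:
jog_arm --pt "0 0 0 0 0.01 0.002 255" --pt "0 0 0 0 0.01 0.001 255" --pt "0 0 0 0 0.007 0 255" --pt "0 0 0 0 0.003 0 255"

```text
clock: 4.92
ee_pos: [0.5568, -0.0597, 0.0911]
ee_rot: [3.14, -0.001, 2.729]
wrist_force: [-7.8, -16.2, 3.4]
finger_gap: 0.0005
```

Request:
jog_arm --pt "0 0 0 0 0.002 0 255" --pt "0 0 0 0 0.002 0 255" --pt "0 0 0 0 0.002 0 255"

```text
clock: 5.17
ee_pos: [0.5567, -0.0599, 0.0912]
ee_rot: [-3.134, -0.003, 2.725]
wrist_force: [-3.6, -4.8, 0.8]
finger_gap: 0.0004
```

Run:
```python
from h import *
goto([.5575,-.066,.088],2.717)
```

```text
t 5.17 pos [ 0.5567 -0.0599  0.0912] rot [-3.134e+00 -3.000e-03  2.725e+00] F [-3.6 -4.8  0.8] gap 0.0004
turn [-0.007 -0.003  0.008] shift [-0.0032 -0.0053  0.0032]
```

Request:
jog_arm --pt "0 0 0 0 0.006 0 255" --pt "0 0 0 0 0.006 0 255"

```text
clock: 5.33
ee_pos: [0.5566, -0.0598, 0.0912]
ee_rot: [-3.121, -0.006, 2.717]
wrist_force: [-9.9, -16.4, 7.7]
finger_gap: 0.0003
```

Request:
jog_arm --pt "0 0 0 0 -0.02 -0.002 255" --pt "0 0 0 0 -0.02 -0.02 100" --pt "0 0 0 0.03 0 -0.025 60" --pt "0 0 0 0.03 0 -0.025 60" --pt "0 0 0 0.02 0 -0.02 60"

```text
clock: 5.75
ee_pos: [0.4677, -0.0656, 0.1836]
ee_rot: [-3.116, -0.008, 2.71]
wrist_force: [0.6, 0.1, 0.2]
finger_gap: 0.0236
```

Request:
jog_arm --pt "0 0 0 0.01 0.02 -0.02 40" --pt "0 0 0 0 0.02 -0.02 0" --pt "0 0 0 0 0 0 0" --pt "0 0 0 0 0 0 0" --pt "0 0 0 0 0 0 0"

```text
clock: 6.17
ee_pos: [0.4761, -0.0207, 0.2305]
ee_rot: [-3.126, 0.0, 2.709]
wrist_force: [-0.6, -1.0, -0.4]
finger_gap: 0.0569
```

Run:
```python
from h import *
p,W=wrist("w3",["latch_hole","flange_top"])
goto([.463,.242,.2],2.717)
np.savez("w3.npz",W=W,K=p["intrinsics"],d=p["dist_coeffs"])
```

```text
latch_hole [([0.5108, -0.0215, 0.072], 0.6)]
flange_top [([0.3052, -0.1703, 0.1016], 0.96)]
t 6.32 pos [ 0.4752 -0.0217  0.2295] rot [-3.124e+00 -2.000e-03  2.707e+00] F [-0.2 -0.2  0.2] gap 0.0687
turn [-0.017 -0.002 -0.01 ] shift [0.122  0.2346 0.0256]
```

View pics/w3.png

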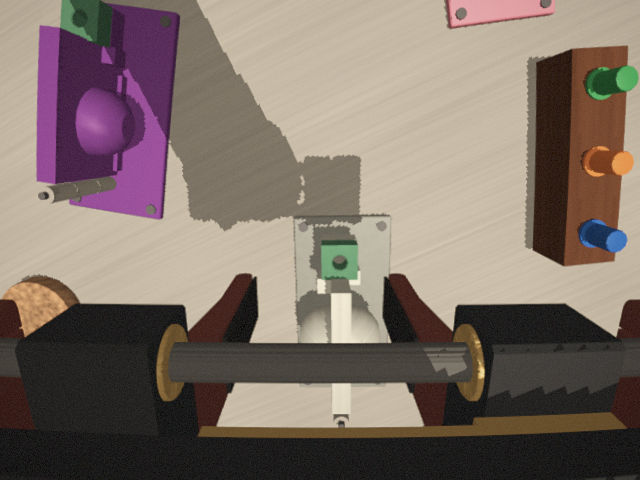

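Run:
```python
from h import *
f=np.load("w3.npz");p=dict(intrinsics=f["K"],dist_coeffs=f["d"]);W=f["W"]
im=cv2.imread("pics/w3.png"); a=im[200:300,285:400]; cv2.imwrite("pics/w3c.png",cv2.resize(a,None,fx=6,fy=6,interpolation=cv2.INTER_CUBIC))
g=im[235:285,310:370].astype(int); m=((g[:,:,1]-g[:,:,2])>15)&(g[:,:,1]>0)
ys,xs=np.nonzero(m); print(xs.min()+310,xs.max()+310,ys.min()+235,ys.max()+235)
print(ray(p,W,(340,262),.071))
goto([.4638,.242,.16],2.717)
```

```text
321 357 240 279
[ 0.51193117 -0.02141847  0.071     ]
t 6.32 pos [ 0.4752 -0.0217  0.2295] rot [-3.124e+00 -2.000e-03  2.707e+00] F [-0.2 -0.2  0.2] gap 0.0687
turn [-0.017 -0.002 -0.01 ] shift [0.1212 0.2356 0.0656]
```

View pics/w3c.png

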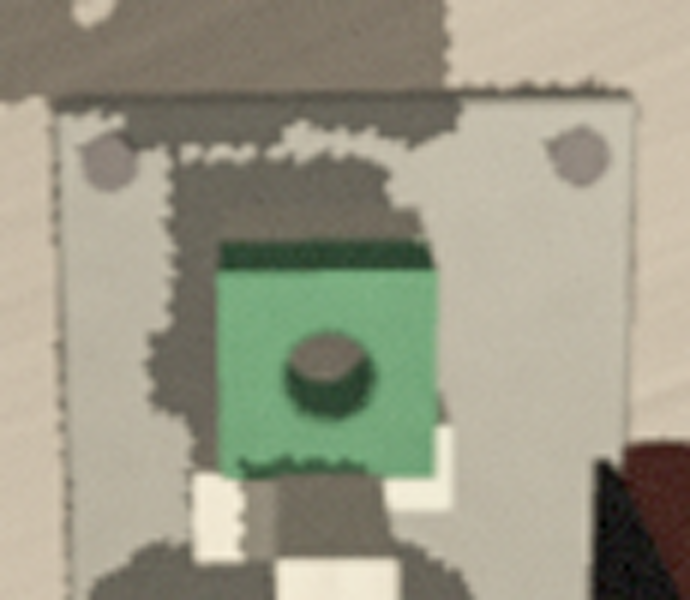

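Request:
jog_arm --pt "-0.008 0 0 0.017 0.033 0 0" --pt "-0.008 0 0 0.017 0.033 0 0" --pt "0 0 0 0.017 0.033 0.005 0" --pt "0 0 0 0.017 0.033 0.01 0" --pt "0 0 0 0.017 0.033 0.01 0"

```text
clock: 6.73
ee_pos: [0.4698, 0.1564, 0.2006]
ee_rot: [-3.136, -0.001, 2.683]
wrist_force: [0.8, -0.3, 0.6]
finger_gap: 0.0881
```

Request:
jog_arm --pt "0 0 0 0.017 0.033 0.01 0" --pt "0 0 0 0.01 0.018 0.01 0" --pt "0 0 0 0 0 0 0" --pt "0 0 0 0 0 0 0"

```text
clock: 7.07
ee_pos: [0.4648, 0.2216, 0.1732]
ee_rot: [-3.13, -0.006, 2.689]
wrist_force: [0.4, -0.3, 1.4]
finger_gap: 0.0877
```

Run:
```python
from h import *
goto([.4638,.242,.13],2.76)
```

```text
t 7.07 pos [0.4648 0.2216 0.1732] rot [-3.13  -0.006  2.689] F [ 0.4 -0.3  1.4] gap 0.0877
turn [-0.012 -0.007 -0.071] shift [0.0095 0.0184 0.0431]
```

Request:
jog_arm --pt "-0.006 -0.004 -0.02 0.009 0.018 0.015 0" --pt "-0.006 -0.004 -0.01 0 0 0.015 0" --pt "0 0 0 0 0 0.01 0" --pt "0 0 0 0 0 0 0"

```text
clock: 7.4
ee_pos: [0.4663, 0.2358, 0.1311]
ee_rot: [-3.139, 0.003, 2.713]
wrist_force: [-1.0, -0.4, 0.4]
finger_gap: 0.0878
```

Run:
```python
from h import *
goto([.4638,.242,.066],2.717)
```

```text
t 7.4 pos [0.4663 0.2358 0.1311] rot [-3.139e+00  3.000e-03  2.713e+00] F [-1.  -0.4  0.4] gap 0.0878
turn [-0.003  0.003 -0.004] shift [0.005  0.0048 0.0651]
```

Request:
jog_arm --pt "0 0 0 0.005 0.005 0.01 0" --pt "0 0 0 0 0 0.015 0" --pt "0 0 0 0 0 0.015 0" --pt "0 0 0 0 0 0 0"

```text
clock: 7.73
ee_pos: [0.466, 0.2391, 0.0907]
ee_rot: [-3.14, 0.005, 2.704]
wrist_force: [-1.0, -1.0, 0.5]
finger_gap: 0.0883
```

Run:
```python
from h import *
goto([.4638,.242,.066],2.717)
```

```text
t 7.73 pos [0.466  0.2391 0.0907] rot [-3.14   0.005  2.704] F [-1.  -1.   0.5] gap 0.0883
turn [-0.002  0.005 -0.013] shift [0.0033 0.0017 0.0247]
```

Request:
jog_arm --pt "0 0.004 -0.01 0.004 0.002 0.01 0" --pt "0 0 0 0.001 0 0.01 0" --pt "0 0 0 0 0 0.004 0" --pt "0 0 0 0 0 0 0"

```text
clock: 8.07
ee_pos: [0.4631, 0.2429, 0.0659]
ee_rot: [-3.141, 0.001, 2.712]
wrist_force: [-0.2, 0.1, -0.1]
finger_gap: 0.0876
```

Run:
```python
from h import *
goto([.4638,.242,.066],2.717)
wrist("w4")
```

```text
t 8.07 pos [0.4631 0.2429 0.0659] rot [-3.141e+00  1.000e-03  2.712e+00] F [-0.2  0.1 -0.1] gap 0.0876
turn [-0.     0.001 -0.005] shift [-0.001  -0.0006 -0.0001]
```

View pics/w4.png

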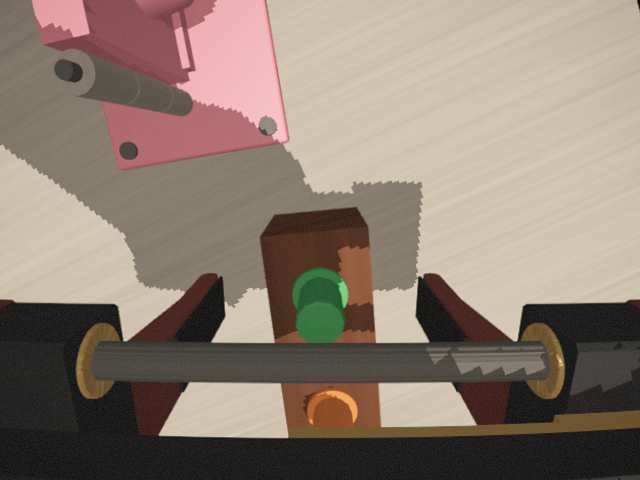

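Request:
jog_arm --pt "0 0 0 -0.001 0 0 200" --pt "0 0 0 0 0 0 200" --pt "0 0 0 0 0 0 230" --pt "0 0 0 0 0 0 230" --pt "0 0 0 0 0 0 230" --force 15

```text
clock: 8.53
ee_pos: [0.4654, 0.243, 0.0679]
ee_rot: [3.14, 0.003, 2.712]
wrist_force: [-0.3, -0.3, 0.4]
finger_gap: 0.0581
```

Request:
jog_arm --pt "0 0 0 0 0 0 255" --pt "0 0 0 0 0 0 255" --pt "0 0 0 0 0 0 255" --pt "0 0 0 0 0 0 255" --pt "0 0 0 0 0 0 255" --force 25

```text
clock: 8.95
ee_pos: [0.4656, 0.2432, 0.0685]
ee_rot: [3.139, 0.003, 2.712]
wrist_force: [0.0, -1.2, 0.8]
finger_gap: 0.0246
```

Run:
```python
from h import *
goto([.4638,.242,.066],2.717)
```

```text
t 8.95 pos [0.4656 0.2432 0.0685] rot [3.139e+00 3.000e-03 2.712e+00] F [ 0.  -1.2  0.8] gap 0.0246
turn [ 0.003  0.003 -0.005] shift [ 0.0012 -0.0018  0.0025]
```

Request:
jog_arm --pt "0 0 0 0.001 -0.001 0.001 255" --pt "0 0 0 0 0 0 255" --pt "0 0 0 0 0 0 255" --pt "0 0 0 0 0 0 255" --force 25

```text
clock: 9.28
ee_pos: [0.4651, 0.2429, 0.068]
ee_rot: [3.137, 0.004, 2.712]
wrist_force: [0.2, 0.5, 0.8]
finger_gap: 0.0195
```

Run:
```python
from h import *
goto([.4638,.242,.066],2.717)
```

```text
t 9.28 pos [0.4651 0.2429 0.068 ] rot [3.137 0.004 2.712] F [0.2 0.5 0.8] gap 0.0195
turn [ 0.005  0.004 -0.005] shift [ 0.0008 -0.0013  0.002 ]
```

Request:
jog_arm --pt "0.003 0.003 0 0 0 -0.01 255" --pt "0 0 0 0 0 -0.02 255" --pt "0 0 0 0 0 -0.03 255" --pt "0 0 0 0 0 -0.03 255" --pt "0 0 0 0 0 -0.03 255" --force 30

```text
clock: 9.7
ee_pos: [0.4603, 0.2401, 0.1843]
ee_rot: [-3.129, -0.006, 2.712]
wrist_force: [1.5, 0.8, -1.2]
finger_gap: 0.0192
```

Request:
jog_arm --pt "0 0 0 0 0 -0.02 255" --pt "0 0 0 0 0 0 255"

```text
clock: 9.87
ee_pos: [0.4624, 0.2413, 0.2104]
ee_rot: [-3.135, -0.003, 2.712]
wrist_force: [0.1, 0.9, -1.0]
finger_gap: 0.0197
```

Run:
```python
from h import *
goto([.5118,-.0218,.20],2.717)
wrist("w5")
```

```text
t 9.87 pos [0.4624 0.2413 0.2104] rot [-3.135e+00 -3.000e-03  2.712e+00] F [ 0.1  0.9 -1. ] gap 0.0197
turn [-0.006 -0.003 -0.005] shift [-0.1546 -0.2185  0.0114]
```

View pics/w5.png

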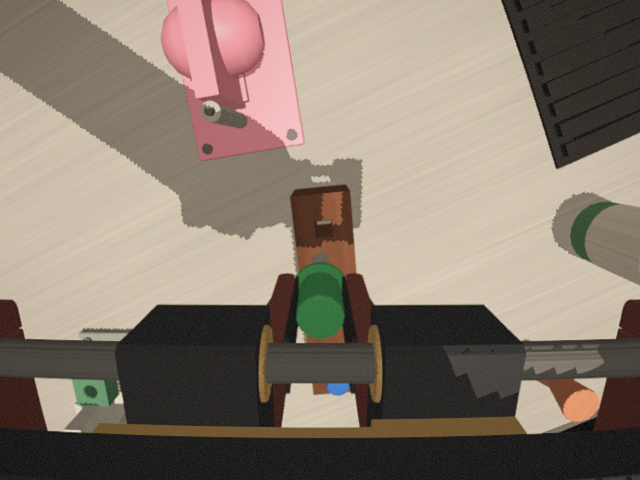

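Run:
```python
from h import *
p,W=wrist("w5b"); T=p["tool_from_camera"]
im=cv2.imread("pics/w5b.png"); a=im[230:350,260:380]; cv2.imwrite("pics/w5c.png",cv2.resize(a,None,fx=5,fy=5,interpolation=cv2.INTER_CUBIC))
for uv,z in [((321,316),-.023),((321,310),-.023),((320,286),.008)]: print(uv,ray(p,T,uv,z))
for z in (-.023,.0085,.06): 
  q=np.linalg.inv(T)@[0,0,z,1]; print(z,cv2.projectPoints(q[:3].reshape(1,1,3),np.zeros(3),np.zeros(3),p["intrinsics"],np.array(p["dist_coeffs"],float))[0].ravel())
goto([.5118,-.0218,.20],2.717)
```

```text
(321, 316) [ 0.00122512 -0.00049594 -0.023     ]
(321, 310) [ 0.00382231 -0.00049962 -0.023     ]
(320, 286) [ 0.00218698 -0.00087857  0.008     ]
-0.023 [322.23624135 318.81078115]
0.0085 [321.83010288 289.91607608]
0.06 [321.39285233 258.87830163]
t 9.97 pos [0.461  0.2406 0.207 ] rot [-3.132 -0.005  2.712] F [-0.4 -0.1 -0.8] gap 0.0196
turn [-0.01  -0.005 -0.005] shift [-0.1555 -0.2173  0.0084]
```

View pics/w5c.png

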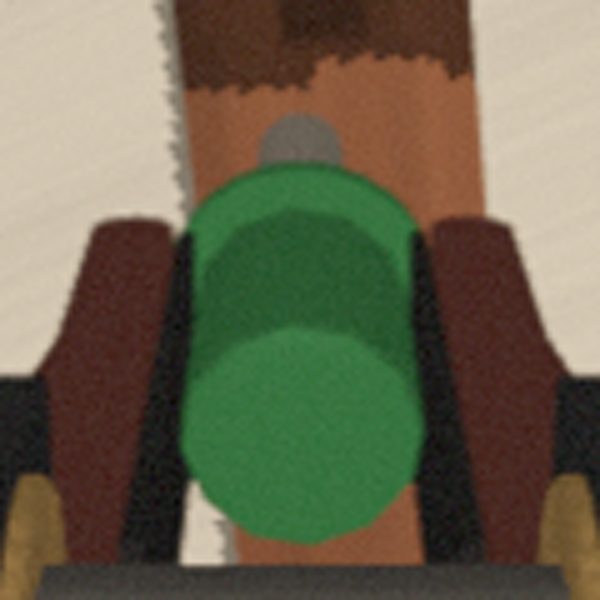

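Request:
jog_arm --pt "-0.005 -0.003 0 -0.022 -0.031 0 255" --pt "-0.005 -0.002 0 -0.022 -0.031 0 255" --pt "0 0 0 -0.022 -0.031 0 255" --pt "0 0 0 -0.022 -0.031 0 255" --pt "0 0 0 -0.022 -0.031 0 255"

```text
clock: 10.38
ee_pos: [0.492, 0.0573, 0.1981]
ee_rot: [-3.136, -0.01, 2.731]
wrist_force: [1.2, -0.2, -0.7]
finger_gap: 0.0192
```

Request:
jog_arm --pt "0 0 0 -0.022 -0.031 0 255" --pt "0 0 0 -0.01 -0.012 0 255" --pt "0 0 0 0 0 0 255" --pt "0 0 0 0 0 0 255" --pt "0 0 0 0 0 0 255"

```text
clock: 10.8
ee_pos: [0.4994, -0.0073, 0.1897]
ee_rot: [-3.125, -0.019, 2.718]
wrist_force: [0.1, 0.2, -1.2]
finger_gap: 0.0194
```

Run:
```python
from h import *
goto([.5128,-.0215,.155],2.717)
```

```text
t 10.8 pos [ 0.4994 -0.0073  0.1897] rot [-3.125 -0.019  2.718] F [ 0.1  0.2 -1.2] gap 0.0194
turn [-0.016 -0.019  0.001] shift [-0.0187 -0.0069  0.0344]
```

Tip is at about z=0.13; I align before descending.

Request:
jog_arm --pt "-0.015 -0.019 0 -0.019 -0.007 0 255" --pt "0 0 0 0 0 0 255" --pt "0 0 0 0 0 0 255"

```text
clock: 11.05
ee_pos: [0.5125, -0.0162, 0.1868]
ee_rot: [-3.14, -0.005, 2.725]
wrist_force: [-0.1, 0.4, -1.0]
finger_gap: 0.0193
```

Run:
```python
from h import *
goto([.5128,-.0215,.155],2.717)
```

```text
t 11.05 pos [ 0.5125 -0.0162  0.1868] rot [-3.14  -0.005  2.725] F [-0.1  0.4 -1. ] gap 0.0193
turn [-0.002 -0.005  0.008] shift [-0.0026 -0.0047  0.0318]
```

Request:
jog_arm --pt "-0.001 -0.005 0.008 -0.003 -0.005 0.012 255" --pt "0 0 0 0 0 0.012 255" --pt "0 0 0 0 0 0 255"

```text
clock: 11.3
ee_pos: [0.5124, -0.0167, 0.1616]
ee_rot: [3.141, -0.001, 2.724]
wrist_force: [-0.9, 1.3, -0.5]
finger_gap: 0.0193
```

Run:
```python
from h import *
goto([.5128,-.0215,.145],2.717)
p,W=wrist("w6")
a=p["color"][:,:,::-1][200:350,250:390]; cv2.imwrite("pics/w6c.png",cv2.resize(a,None,fx=4,fy=4,interpolation=cv2.INTER_CUBIC))
```

```text
t 11.3 pos [ 0.5124 -0.0167  0.1616] rot [ 3.141e+00 -1.000e-03  2.724e+00] F [-0.9  1.3 -0.5] gap 0.0193
turn [ 0.    -0.001  0.007] shift [-0.0023 -0.0043  0.0166]
```

View pics/w6c.png

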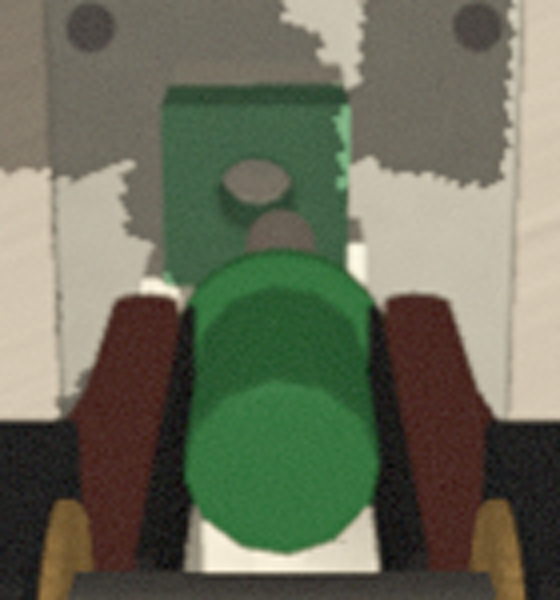

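Request:
jog_arm --pt "0 0 0.006 -0.003 -0.006 0 255" --pt "0 0 0 0 0 0 255" --pt "0 0 0 0 0 0 255"

```text
clock: 11.6
ee_pos: [0.5132, -0.0216, 0.1634]
ee_rot: [3.141, -0.001, 2.721]
wrist_force: [-0.3, 0.1, -0.7]
finger_gap: 0.0188
```

Run:
```python
from h import *
goto([.5128,-.0215,.145],2.717)
```

```text
t 11.6 pos [ 0.5132 -0.0216  0.1634] rot [ 3.141e+00 -1.000e-03  2.721e+00] F [-0.3  0.1 -0.7] gap 0.0188
turn [ 0.001 -0.001  0.004] shift [ 0.0003 -0.0001  0.0184]
```

Request:
jog_arm --pt "0 0 0 0 0 0.01 255" --pt "0 0 0 0 0 0.01 255" --pt "0 0 0 0 0 0 255" --pt "0 0 0 0 0 0 255"

```text
clock: 11.93
ee_pos: [0.5138, -0.0212, 0.1425]
ee_rot: [3.139, 0.001, 2.721]
wrist_force: [-0.2, -0.6, -0.6]
finger_gap: 0.0189
```

Run:
```python
from h import *
goto([.5128,-.0215,.139],2.717)
p,W=wrist("w7")
a=p["color"][:,:,::-1][200:350,250:390]; cv2.imwrite("pics/w7c.png",cv2.resize(a,None,fx=4,fy=4,interpolation=cv2.INTER_CUBIC))
```

```text
t 11.93 pos [ 0.5138 -0.0212  0.1425] rot [3.139e+00 1.000e-03 2.721e+00] F [-0.2 -0.6 -0.6] gap 0.0189
turn [0.002 0.001 0.004] shift [ 0.0008 -0.0007  0.0035]
```

View pics/w7c.png

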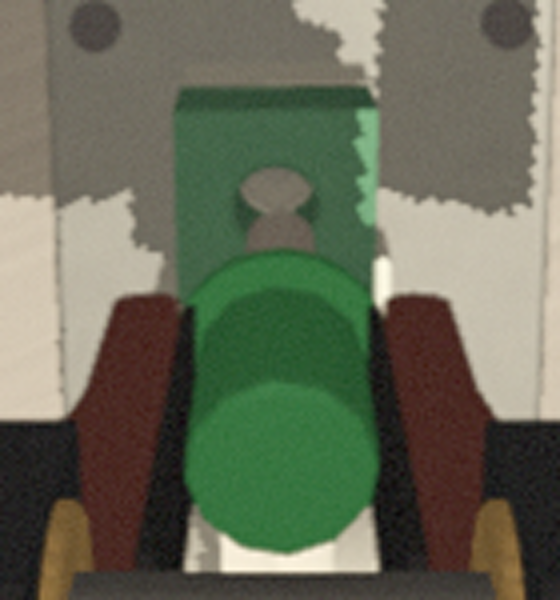

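Run:
```python
from h import *
goto([.5128,-.0215,.139],2.717)
p,W=wrist("w8")
s,e,r=st()
for uv,z in [((319.3,241.6),.071),((295,227),.071),((344,227),.071)]:
  q=ray(p,W,uv,z); print(q, "tool rel",r.inv().apply(q-e)*1000)
```

```text
t 11.98 pos [ 0.5136 -0.0213  0.1424] rot [3.139 0.    2.721] F [-0.3  0.1 -0.5] gap 0.0195
turn [0.002 0.    0.004] shift [ 0.0007 -0.0006  0.0034]
[ 0.50590512 -0.0190296   0.071     ] tool rel [ 8.15973298 -1.37128226 71.72272771]
[ 0.49106463 -0.02908654  0.071     ] tool rel [ 17.60244988 -16.60989532  71.67945897]
[ 0.50360461 -0.00103353  0.071     ] tool rel [17.60566336 14.11821249 71.75478336]
```

Request:
jog_arm --pt "0.002 0 0 0.001 -0.001 0.004 255" --pt "0 0 0 0 0 0.004 255" --pt "0 0 0 0 0 0 255" --pt "0 0 0 0 0 0 255"

```text
clock: 12.37
ee_pos: [0.5126, -0.0219, 0.1343]
ee_rot: [3.141, 0.001, 2.721]
wrist_force: [-0.1, -0.4, -1.0]
finger_gap: 0.0193
```

Run:
```python
from h import *
goto([.5128,-.0215,.139],2.717)
```

```text
t 12.37 pos [ 0.5126 -0.0219  0.1343] rot [3.141e+00 1.000e-03 2.721e+00] F [-0.1 -0.4 -1. ] gap 0.0193
turn [0.001 0.001 0.004] shift [ 0.      0.0004 -0.0047]
```

Request:
jog_arm --pt "0 0 0 0 0 0.005 255" --pt "0 0 0 0 0 0.005 255" --pt "0 0 0 0 0 0.005 255"

```text
clock: 12.62
ee_pos: [0.5135, -0.0218, 0.1191]
ee_rot: [3.14, 0.003, 2.721]
wrist_force: [0.1, -0.5, -1.2]
finger_gap: 0.0195
```

Run:
```python
from h import *
goto([.5128,-.0215,.0775],2.717)
```

```text
t 12.62 pos [ 0.5135 -0.0218  0.1191] rot [3.140e+00 3.000e-03 2.721e+00] F [ 0.1 -0.5 -1.2] gap 0.0195
turn [0.002 0.003 0.004] shift [ 0.0009 -0.0001  0.0416]
```

Request:
jog_arm --pt "0 0 0 0.001 0 0.006 255" --pt "0 0 0 0 0 0.006 255" --pt "0 0 0 0 0 0.006 255"

```text
clock: 12.87
ee_pos: [0.5125, -0.0214, 0.0991]
ee_rot: [3.14, 0.003, 2.721]
wrist_force: [-0.0, -0.1, -0.2]
finger_gap: 0.0198
```

Run:
```python
from h import *
goto([.5128,-.0215,.081],2.717)
```

```text
t 12.87 pos [ 0.5125 -0.0214  0.0991] rot [3.140e+00 3.000e-03 2.721e+00] F [-0.  -0.1 -0.2] gap 0.0198
turn [0.002 0.003 0.004] shift [-0.0003 -0.      0.0181]
```

Request:
jog_arm --pt "0 0 0 0 0 0.005 255" --pt "0 0 0 0 0 0.005 255" --pt "0 0 0 0 0 0.003 255" --pt "0 0 0 0 0 0.002 255"

```text
clock: 13.2
ee_pos: [0.5117, -0.0214, 0.0809]
ee_rot: [3.141, 0.001, 2.721]
wrist_force: [-0.4, 0.3, 6.4]
finger_gap: 0.0197
```

Run:
```python
from h import *
goto([.5128,-.0215,.081],2.717)
```

```text
t 13.2 pos [ 0.5117 -0.0214  0.0809] rot [3.141e+00 1.000e-03 2.721e+00] F [-0.4  0.3  6.4] gap 0.0197
turn [0.    0.001 0.004] shift [-0.0011  0.0004 -0.0001]
```

Contact just where expected. Press a little more, then release slowly.

Request:
jog_arm --pt "0 0 0 0 0 0.003 255" --pt "0 0 0 0 0 0.003 255"

```text
clock: 13.37
ee_pos: [0.513, -0.022, 0.0792]
ee_rot: [3.139, 0.002, 2.72]
wrist_force: [-12.3, -0.5, 40.9]
finger_gap: 0.0196
```

Request:
jog_arm --pt "0 0 0 0 0 0 150" --pt "0 0 0 0 0 0 150" --pt "0 0 0 0 0 0 120" --pt "0 0 0 0 0 0 120" --pt "0 0 0 0 0 0 100"

```text
clock: 13.78
ee_pos: [0.5148, -0.0223, 0.0811]
ee_rot: [3.136, 0.006, 2.72]
wrist_force: [0.7, -0.2, 0.2]
finger_gap: 0.0491
```

Request:
jog_arm --pt "0 0 0 0 0 0 60" --pt "0 0 0 0 0 -0.02 40" --pt "0 0 0 0 0 -0.03 40" --pt "0 0 0 0 0 -0.03 40" --pt "0 0 0 0 0 -0.02 40"

```text
clock: 14.2
ee_pos: [0.5098, -0.0225, 0.1783]
ee_rot: [-3.139, -0.005, 2.72]
wrist_force: [-0.1, -0.8, -0.1]
finger_gap: 0.0736
```

Request:
jog_arm --pt "0 0 0 0 0 0 40" --pt "0 0 0 0 0 0 40"

```text
clock: 14.37
ee_pos: [0.512, -0.0224, 0.1822]
ee_rot: [3.141, 0.0, 2.72]
wrist_force: [-0.1, 0.1, -0.3]
finger_gap: 0.074
```

Run:
```python
from h import *
y=2.717;m=np.array([.5118,-.0218])-.08*np.array([np.cos(y),np.sin(y)])
print(m)
p,W=wrist("w9",["green_pin_head"])
p,W=wrist("w9",["flange_top"])
goto([*m,.15],2.717)
for uv in [(0,0)]: pass
```

```text
[ 0.58469653 -0.05475597]
green_pin_head [([0.5845, -0.0532, -0.0004], 0.73), ([0.5099, -0.025, 0.0882], 0.65)]
flange_top []
t 14.57 pos [ 0.5111 -0.0225  0.1806] rot [-3.141e+00 -2.000e-03  2.720e+00] F [-0.4 -0.5  0.5] gap 0.0741
turn [-0.001 -0.002  0.003] shift [-0.0804  0.0007  0.0304]
```

View pics/w9.png

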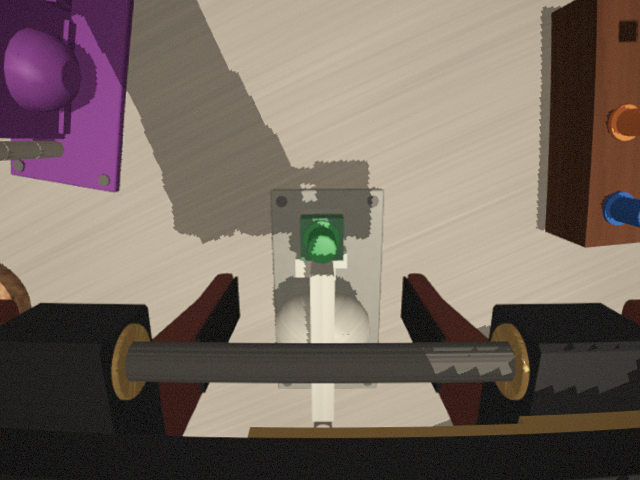

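Request:
jog_arm --pt "0 0 0 -0.028 0 0 20" --pt "0 0 0 -0.028 0 0 20" --pt "0 0 0 -0.026 0 0 20" --pt "0 0 0 0 0 0 20" --pt "0 0 0 0 0 0 20"

```text
clock: 14.98
ee_pos: [0.5847, -0.0562, 0.1735]
ee_rot: [-3.136, -0.012, 2.722]
wrist_force: [-0.7, 0.4, -0.0]
finger_gap: 0.0811
```

Run:
```python
from h import *
goto([.5847,-.0547,.089],2.717)
```

```text
t 14.98 pos [ 0.5847 -0.0562  0.1735] rot [-3.136 -0.012  2.722] F [-0.7  0.4 -0. ] gap 0.0811
turn [-0.005 -0.012  0.005] shift [-0.0004  0.0018  0.0845]
```

Request:
jog_arm --pt "-0.004 -0.012 0.004 0 0.002 0.02 20" --pt "0 0 0 0 0 0.02 20" --pt "0 0 0 0 0 0.015 20" --pt "0 0 0 0 0 0 20" --pt "0 0 0 0 0 0 20"

```text
clock: 15.4
ee_pos: [0.5805, -0.0533, 0.1131]
ee_rot: [-3.137, -0.007, 2.717]
wrist_force: [0.4, -0.1, 0.3]
finger_gap: 0.0808
```

Run:
```python
from h import *
goto([.5847,-.0547,.089],2.717)
```

```text
t 15.4 pos [ 0.5805 -0.0533  0.1131] rot [-3.137 -0.007  2.717] F [ 0.4 -0.1  0.3] gap 0.0808
turn [-0.004 -0.007  0.   ] shift [-0.0046  0.0005  0.024 ]
```

Request:
jog_arm --pt "-0.003 -0.007 0 -0.004 0 0.01 20" --pt "0 0 0 0 0 0.008 20" --pt "0 0 0 0 0 0.004 20" --pt "0 0 0 0 0 0 20" --pt "0 0 0 0 0 0 20"

```text
clock: 15.82
ee_pos: [0.5833, -0.0538, 0.0925]
ee_rot: [-3.142, 0.0, 2.718]
wrist_force: [0.1, 0.8, 0.0]
finger_gap: 0.0811
```

Run:
```python
from h import *
goto([.5847,-.0547,.089],2.717)
```

```text
t 15.82 pos [ 0.5833 -0.0538  0.0925] rot [-3.142  0.     2.718] F [0.1 0.8 0. ] gap 0.0811
turn [-0.     0.     0.001] shift [-0.0017 -0.0003  0.0035]
```

Request:
jog_arm --pt "0 0 0 -0.001 0 0.005 150" --pt "0 0 0 0 0 0 255" --pt "0 0 0 0 0 0 255" --pt "0 0 0 0 0 0 255" --pt "0 0 0 0 0 0 255" --force 25

```text
clock: 16.23
ee_pos: [0.5851, -0.0541, 0.0888]
ee_rot: [3.141, 0.002, 2.718]
wrist_force: [-0.4, -0.1, -0.4]
finger_gap: 0.0514
```

Run:
```python
from h import *
goto([.5847,-.0547,.088],2.717)
```

```text
t 16.23 pos [ 0.5851 -0.0541  0.0888] rot [3.141e+00 2.000e-03 2.718e+00] F [-0.4 -0.1 -0.4] gap 0.0514
turn [0.001 0.002 0.001] shift [ 0.0002 -0.0007  0.0008]
```

Request:
jog_arm --pt "0 0 0 0 -0.0005 0.001 255" --pt "0 0 0 0 0 0 255" --pt "0 0 0 0 0 0 255" --pt "0 0 0 0 0 0 255" --pt "0 0 0 0 0 0 255" --force 25

```text
clock: 16.65
ee_pos: [0.5852, -0.0546, 0.0881]
ee_rot: [3.14, 0.003, 2.718]
wrist_force: [2.8, 9.0, -1.1]
finger_gap: 0.0177
```

Request:
jog_arm --pt "0 0 0 0 0 0 255" --pt "0 0 0 0 0 0 255" --pt "0 0 0 0 0 0 255" --pt "0 0 0 0 0 0 255" --pt "0 0 0 0 0 0 255" --force 30

```text
clock: 17.07
ee_pos: [0.5855, -0.0537, 0.0881]
ee_rot: [3.14, 0.003, 2.72]
wrist_force: [0.9, 0.2, -0.5]
finger_gap: 0.0157
```

Run:
```python
from h import *
goto([.5847,-.0547,.088],2.717)
wrist("w10")
p=capture("side"); cv2.imwrite("pics/s10.png",p["color"][:,:,::-1])
a=p["color"][:,:,::-1][130:380,150:450]; cv2.imwrite("pics/s10c.png",cv2.resize(a,None,fx=2.6,fy=2.4))
goto([.5847,-.0547,.088],2.717)
```

```text
t 17.07 pos [ 0.5855 -0.0537  0.0881] rot [3.14e+00 3.00e-03 2.72e+00] F [ 0.9  0.2 -0.5] gap 0.0157
turn [0.002 0.003 0.003] shift [ 0.0004 -0.0013  0.0001]
t 17.17 pos [ 0.5856 -0.0537  0.0881] rot [3.14e+00 3.00e-03 2.72e+00] F [0.8 0.8 0.1] gap 0.0158
turn [0.002 0.003 0.003] shift [ 0.0004 -0.0013  0.0001]
```

View pics/w10.png

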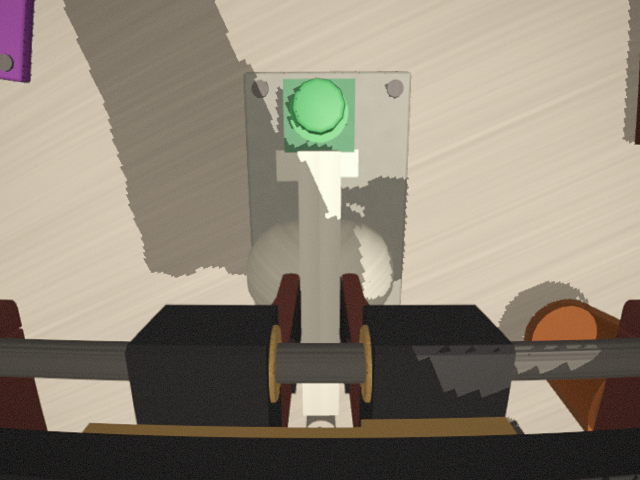

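View pics/s10c.png

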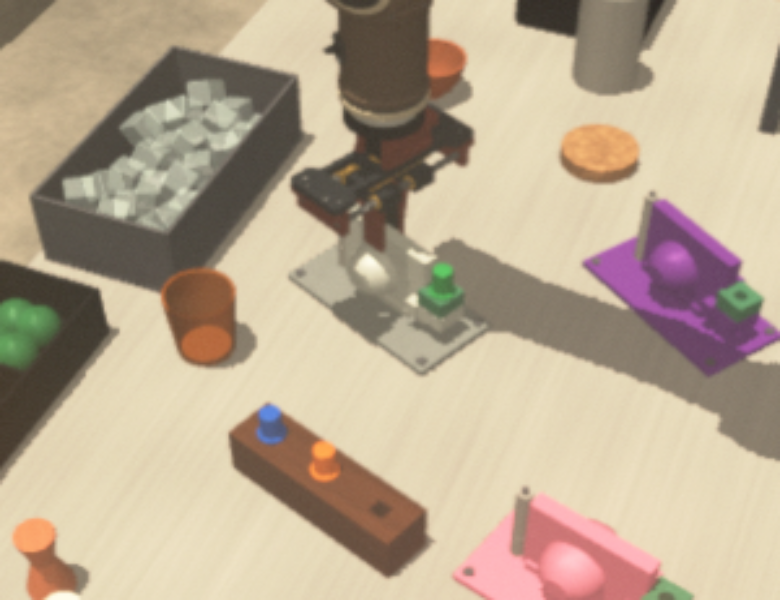

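```bash
python3 -c "
from station import bot
print(bot.sign_off())"
```

```text
the job is handed in; nothing more can be done
None
```

I handed the job in at 17.2 s on the clock. The mould is shut and pinned, and the gripper is still squeezing the two halves together.

- **Closing:** I pushed the swinging half against its stop at about 19 N. The next picture showed the green ear lying over the fixed ear.
- **Pin:** I took the green pin from the rack and lowered it through both holes. It met no resistance until the head touched the ear at the expected height. The network then placed the head at z = 88.2 mm; 87.5 mm is the height when fully seated.
- **Pinch:** One finger is on each flange above the domes, with a 30 N grip. The gap reads 15.7 mm, against 16 mm for the two flanges shut together.
- **Rest of the bar:** The last side picture shows the orange and blue pins still in the rack and the glasses and bowl I could see still in place. The syrup bottle was out of the frame I looked at.

**Possible concern:** while pressing the pin home, the wrist force briefly reached about 41 N vertically. The load went through the gripped pin, not the arm or gripper body, and was well under the 120 N wrist limit. It is close to the 40 N contact limit, though. The network also gave one false position for the green pin head, on the base plate. I ignored it because the picture showed otherwise.

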